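# Fit the tape-roll holder on the worktable rail and hang the roll

### The job

Set up the tape for mounting prints: slide the grey tape-roll holder onto the aluminium rail from the rail's open end, with its steel arm pointing away from the robot, and push it up to the stop clamp, firmly but never with brute force, until the sprung catch snaps in and holds it when you let go. Then take the roll of paper tape out of its wooden cradle and hang it on the holder's arm, leaving it hanging still. Leave the ink jar, the tin and the brush where they are.

Things in the scene. Friction and masses are not known exactly. Their poses are not given: they have to be found in the camera images.
- rail: Aluminium T-rail on a plywood board (300 x 76 x 18 mm) fixed to the table. Origin: centre of the board's underside; x along the rail towards its stop (roughly to the robot's right), z up. Rail head 30 mm wide, 6 mm thick, top at z = 42 mm, from x = -96 to 132 mm, on a stem 14 mm wide. The holder slides on it with its underside at z = 26.5 mm.
- bumper (a joint): Sprung rubber bumper (12 mm round, 56 mm up) in the black stop clamp on the rail (50 mm wide, top at 68 mm). 0 = out (9.5 mm), grows (m) as the holder pushes it in; about 0.0075 when caught. The clamp may stand anywhere with its face at x = 54 to 114 mm: feel for it. A holder not caught is pushed back (3 to 5.5 N).
- rail_nose (a point): Open end of the rail, where the holder goes on: 110 mm from the rail's origin along -x, 42 mm up. The first 14 mm are tapered in width (18 to 30 mm) and 4 mm thick (z = 36 to 40 mm). Near the clamp a sprung steel catch rises 5 mm from the head, its ramp towards this end; passing it takes 10 to 15 N (over 25 N is rough), then it snaps into a recess under the holder's shoe, 2 mm before the stop.
- holder: Grey plastic roll holder, 0.26 kg. Origin: centre of its underside, z up, x = the way it slides, parallel to the rail's x. Shoe 64 (x) x 48 (y) x 40 mm high. Underneath, open at both ends, a C channel 33 mm wide inside from z = 7.5 to 15.5 mm; its lips leave a slot 18 mm wide. Play on the rail head: 1.5 mm each side, 2 mm in height.
- post_top (a point): Top of the holder's post, 135 mm above its underside, over its origin. The post is 24 mm (x) x 20 mm (y) and stands on the shoe's middle.
- bar_mid (a point): Middle of the holder's round steel arm, on its axis; axes as the holder's. 62 mm along +y from the holder's origin, 105 mm above its underside. The arm is 12 mm thick, leaves the post along +y and ends at y = 104 mm in a flange 20 mm across, 4 mm thick.
- roll: Roll of paper tape standing on edge in its cradle: 100 mm outside diameter, hole 56 mm, 24 mm wide, about 0.14 kg. Origin: its centre; y is the axis of the roll.
- cradle: Light wooden cradle fixed to the table, 110 mm (x) x 60 mm (y) x 28 mm high, with two ridges across that hold the roll. Origin: centre of its underside. The roll's axis lies along its y, the roll's centre about 65 mm above the table.
- ink_jar: Amber glass ink jar with black lid, 60 mm diameter, 75 mm high, origin at its underside; leave alone.
- tin: Small tin, 68 mm diameter, 60 mm high, origin at its underside; leave alone.
- brush: Flat brush lying on the table, about 200 mm long, 20 mm high; leave alone.
Things that resemble listed ones, but are neither listed nor needed, are in the scene too. Of the things that look like the roll, the smallest one is meant.

How it is judged:
On the way, in this order (a step that is already met when the one before it is completed fails the run):
1. the holder is fully home on the rail and the catch holds it with the gripper off it (value of joint bumper above 0.0055 m and x of holder in the frame of rail between 0.01 and 0.09 m and y of holder in the frame of rail between -0.004 and 0.004 m and z of holder in the frame of rail between 0.0235 and 0.0305 m and angle between the x axis of holder and the x axis of rail, either way round below 0.08 rad and angle between holder's own z axis and vertical below 0.12 rad and y of bar_mid in the frame of rail above 0.05 m and contact force between the fingers and holder below 0.3 N), for 0.4 s.
2. the roll hangs on the holder's arm, let go (y of roll in the frame of bar_mid between -0.038 and 0.028 m and x of roll in the frame of bar_mid between -0.012 and 0.012 m and z of roll in the frame of bar_mid between -0.028 and -0.014 m and angle between the y axis of roll and the y axis of bar_mid, either way round below 0.3 rad and contact force between the fingers and roll below 0.3 N), for 0.2 s.
At the end, for the whole second after the job is handed in: Holder on the rail (4 mm sideways, -3 to +4 mm high, 0.08 rad askew, 0.12 rad tilt), arm away from the robot, caught: bumper still pushed in over 5.5 mm. Roll at rest on the arm: centre 14-28 mm below its axis, 12 mm to a side, 38 mm inward to 28 mm outward of its middle, axis within 0.3 rad (value of joint bumper above 0.0055 m and x of holder in the frame of rail between 0.01 and 0.09 m and y of holder in the frame of rail between -0.004 and 0.004 m and z of holder in the frame of rail between 0.0235 and 0.0305 m and angle between the x axis of holder and the x axis of rail, either way round below 0.08 rad and angle between holder's own z axis and vertical below 0.12 rad and y of bar_mid in the frame of rail above 0.05 m and y of roll in the frame of bar_mid between -0.038 and 0.028 m and x of roll in the frame of bar_mid between -0.012 and 0.012 m and z of roll in the frame of bar_mid between -0.028 and -0.014 m and angle between the y axis of roll and the y axis of bar_mid, either way round below 0.3 rad and linear speed of roll below 0.05 m/s and linear speed of holder below 0.02 m/s); the robot touches nothing.
It fails at once if a bystander (ink jar, tin, brush) is moved by more than 30 mm (distance of any of ink_jar, tin, brush from where it was at the start of the episode above 0.03 m).
It fails at once if the ink jar or the tin is tipped over (angle between any of ink_jar, tin's own z axis and vertical above 0.5 rad).
It fails at once if the holder is pressed against the rail or its stop clamp with more than 70 N (contact force between holder and rail above 70 N).
It also fails if it takes over 64 s, if anything falls off the work surface, if the arm or the gripper's body presses on something with over 40 N, if the wrist force passes 120 N, or if a joint passes its speed limit or range.

### The arm

A 6-joint arm with a two-finger parallel gripper is mounted at the origin on the work surface. World frame = base frame: x ahead of the robot, y to its left, z up, the work surface at z = 0. Lengths are in m, angles in rad, forces in N, time in s.
With the tool pointing down it reaches from about 0.375 to 0.9 m from the base axis. Payload 3.1 kg.
Tool frame: the origin (TCP) lies between the finger pads; the fingertips stand 8 mm ahead of it and the grasp point (between the pads) lies 11 mm behind it; z points along the fingers, y is the line along which they close (so a half turn about z gives the same grasp; the last joint's range is limited). The gripper opens to 87 mm and grips with 3 to 60 N. Pads are 19 mm wide; open, the fingers measure 117 mm over their backs; the gripper's body (75 mm by 190 mm) begins 51 mm behind the grasp point.
Start: joints at [1.129, 0.527, 1.433, -0, 1.181, -0.178], TCP at [0.162, 0.604, 0.231] pointing down, gripper open.
Joint ranges: [-3.08, 3.08], [-0.75, 2.2], [0.22, 2.44], [-1.43, 4.57], [0, 2.65], [-2.85, 2.85]. Speed limits (rad/s): [2.79, 2.79, 3.14, 3.14, 3.14, 3.14].

### API

Orientations are given as a unit quaternion [x, y, z, w].
In Python, from rig import robot gives the robot as it stands.
- The arm moves only by the tool move_arm, never from a script. Its argument "motion" is text: rows parted by semicolons, each of 5 numbers parted by spaces: the opening, from -1 (shut) to 1 (fully open), then the shift along the tool's x, y, z normalised to -1 to 1, where 1 is 0.2 m, then the turn about the tool's z normalised to -1 to 1, where 1 is pi rad. A call has 1 to 12 rows; each row is the pose to reach, as a shift and turn from the pose commanded when the call began, along the tool's axes at that moment, turning the shorter way round; what a row does not reach only later rows make up. A row lasts 1/12 s, in which the tool goes at most 41.7 mm and 7.16 degrees, less where a joint would pass 70% of its speed; a pose out of reach is approached as far as the arm can. A call with a number of a shift or a turn outside -1 to 1 is refused whole. A call with a gripper value outside its range is refused whole. The fingers move at their own pace and stop on an object; "newtons" is the grip in N (left out, the last holds). Time passes only in rows, so rows that repeat a pose let the fingers close. It gives the time, the measured TCP pose, the force, the opening and the grip force at its end, in the units of the state.
- robot.get_obs(): the state, without advancing time (a new reading comes with each control period).
- robot.camera(name): name is "scene" or "top"; returns (picture, depth): 480x640x3 uint8, red, green, blue; 480x640 float32, m along the optical axis (not along the pixel's ray), 0 where there is no reading.
- robot.camera_model(name): a dict with "mtx" (3x3 intrinsics, pixels), "position" and "attitude" of the camera in the world. Camera axes: x right, y down, z forward; pixel columns grow to the right and rows downward; lengths in m; the calibration is good to about 2 mm. A picture is of the moment at which its call begins. camera_model takes no time and is no camera call.
- robot.hand_in(): hands the job in; it is judged then, once.
The state is a dict: "time": time; "q": joint angles; "joint_velocities": joint speeds; "joint_torque": joint torques, N m; "position": TCP position; "tool_rot": TCP orientation; "ft_force": force on the tool from outside, world axes, zero at the start; "moment": the same for the moment, N m; "grip_width": finger opening in m; "grip_force": force on a finger pad.
Only numpy, scipy, OpenCV 4.12 (cv2) and the standard library are available. Lean on these libraries where they do the work, as an engineer would, in place of code of your own. Each camera call takes 0.05 s, during which the arm holds its last target. There are 200 camera calls.

## Working session

There is one attempt and no reset: what is moved stays moved. The work goes in short steps, Python scripts to look and compute and a tool call to move; the robot and the scene stay as the last step left them, time stands still between calls to the robot, and variables do not carry over. Pictures are saved under pics/ and viewed, at most 10 in all, crops included, and the job is handed in when it is done.

Besides the shell and the picture viewer there is one more tool, called after "Call:" as name(argument=value, ...) on one line, values as JSON. move_arm: Moves the arm, as the interface text tells. Its arguments: {"type":"object","properties":{"motion":{"type":"string"},"newtons":{"type":"number"}},"required":["motion"]}

```bash
ls; mkdir -p pics; cat > h.py <<'E'
import numpy as np, cv2
from rig import robot
from scipy.spatial.transform import Rotation as R
def shot(name,tag):
    p,d=robot.camera(name); np.savez(f'{tag}.npz',p=p,d=d); cv2.imwrite(f'pics/{tag}.png',p[:,:,::-1]); return p,d
def cloud(name,d):
    m=robot.camera_model(name); K=np.array(m['mtx']); a=np.array(m['attitude'])
    Rm=a if a.shape==(3,3) else R.from_quat(a).as_matrix()
    v,u=np.mgrid[:480,:640]; c=np.stack([(u-K[0,2])/K[0,0]*d,(v-K[1,2])/K[1,1]*d,d],-1)
    return c@Rm.T+np.array(m['position'])
E
python3 - <<'E'
from h import *
for n in('scene','top'):
    shot(n,n+'0'); print(robot.camera_model(n))
print(robot.get_obs())
E
```

```text
pics
{'mtx': array([[452.71745408,   0.        , 324.28786053],
       [  0.        , 452.71745408, 229.98321962],
       [  0.        ,   0.        ,   1.        ]]), 'position': array([1.32231694, 0.4275645 , 0.81484536]), 'attitude': array([ 0.46058495,  0.77060071, -0.37831269, -0.22564478])}
{'mtx': array([[452.12314059,   0.        , 318.90906707],
       [  0.        , 452.12314059, 241.94491173],
       [  0.        ,   0.        ,   1.        ]]), 'position': array([ 0.33046716, -0.03779642,  1.022319  ]), 'attitude': array([ 0.70496553, -0.70325457,  0.05110734, -0.07645033])}
{'time': 0.1, 'q': array([ 1.12948303e+00,  5.28384404e-01,  1.43376930e+00,  2.88581577e-06,
        1.18137997e+00, -1.78496079e-01]), 'joint_velocities': array([-6.21869541e-05, -2.96802919e-03, -3.77080846e-03,  9.66307831e-04,
        1.04801938e-03,  1.12185465e-03]), 'joint_torque': array([-4.49336994e-04, -4.40987384e+01, -1.77150679e+01,  6.34698104e-02,
        5.34866110e-02, -5.47153797e-05]), 'position': array([0.16206869, 0.60296291, 0.22966413]), 'tool_rot': array([ 1.31031220e-01,  9.91377767e-01, -9.23870268e-04, -2.97245061e-04]), 'ft_force': array([-1.01806241, -0.35968568,  0.31024095]), 'moment': array([ 0.02589939, -0.02110001, -0.03379935]), 'grip_force': 0.0, 'grip_width': 0.08651003252719543}
```

View pics/scene0.png

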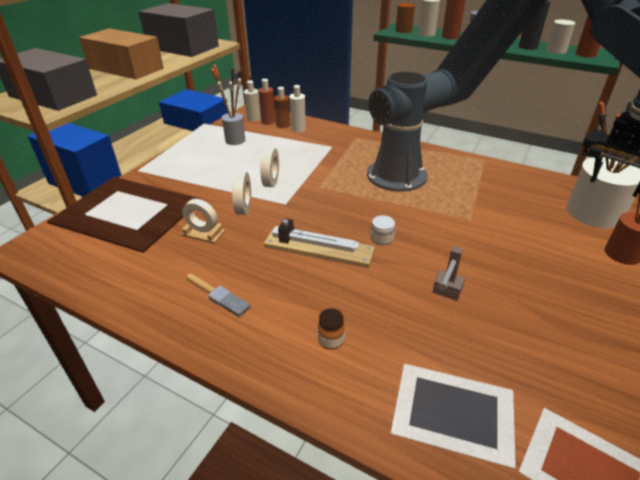

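View pics/top0.png

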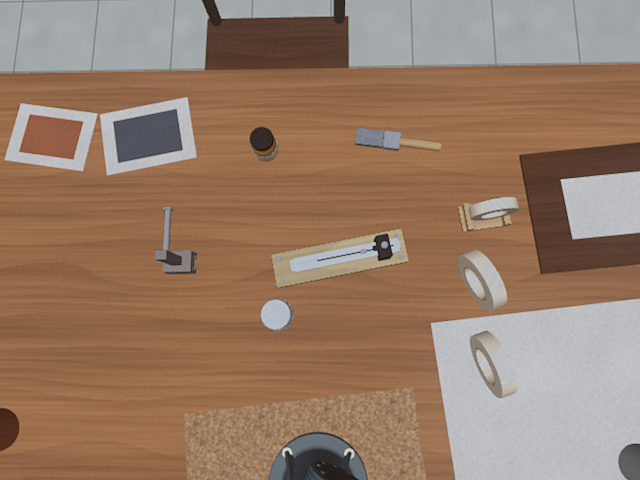

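Top view: the rail board is at (340,258) with its clamp at (383,247), and its open end is to the left near (290,265). The holder is at (178,260) with its arm pointing up in the image, away from the robot. There are three rolls: (493,210) in the cradle, (483,280) and (493,365). Next I measure all of them.

```bash
python3 - <<'E'
from h import *
z=np.load('top0.npz'); C=cloud('top',z['d']); S=np.load('scene0.npz'); CS=cloud('scene',S['d'])
for u,v in [(100,320),(163,254),(180,262),(167,208),(166,235),(340,278),(300,262),(340,257),(383,240),(493,200),(487,257),(493,335),(277,316),(262,138)]: print((u,v),C[v,u].round(4))
def rect(P,lo,hi,box,t):
    m=(P[...,2]>lo)&(P[...,2]<hi)&(P[...,0]>box[0])&(P[...,0]<box[1])&(P[...,1]>box[2])&(P[...,1]<box[3])
    q=P[m]; 
    if len(q)<5: print(t,len(q));return
    r=cv2.minAreaRect(q[:,:2].astype(np.float32)); print(t,len(q),'c',np.round(r[0],4),'wh',np.round(r[1],4),'ang',round(r[2],2),'zmed',np.median(q[:,2]).round(4),'zmax',q[:,2].max().round(4))
for n,P in(('top',C),('scene',CS)):
    print(n)
    rect(P,.01,.024,(.33,.55,-.25,.12),'board'); rect(P,.037,.047,(.33,.55,-.25,.12),'railhead'); rect(P,.06,.075,(.33,.55,-.25,.12),'clamp')
    hb=(.33,.6,.2,.42)
    rect(P,.034,.046,hb,'shoe'); rect(P,.128,.145,hb,'post'); rect(P,.09,.122,hb,'arm')
    cb=(.42,.62,-.5,-.28)
    rect(P,.008,.033,cb,'cradle'); rect(P,.06,.13,cb,'roll'); rect(P,.1,.13,cb,'rolltop')
img=np.hstack([cv2.resize(z['p'][180:410,440:540,::-1],None,fx=2.5,fy=2.5,interpolation=3),cv2.resize(z['p'][180:410,140:300,::-1],None,fx=2.5,fy=2.5,interpolation=3)])
cv2.imwrite('pics/crop1.png',img); print(img.shape)
E
```

```text
(100, 320) [0.3377 0.4951 0.0005]
(163, 254) [0.4685 0.3092 0.1328]
(180, 262) [0.4636 0.3024 0.0501]
(167, 208) [0.5684 0.3137 0.1164]
(166, 235) [0.5119 0.314  0.1111]
(340, 278) [ 4.342e-01 -4.870e-02  2.000e-04]
(300, 262) [0.4645 0.039  0.045 ]
(340, 257) [ 0.4763 -0.0484  0.0398]
(383, 240) [ 0.5089 -0.14    0.0679]
(493, 200) [ 0.5835 -0.3613  0.1139]
(487, 257) [ 0.4829 -0.3812 -0.0033]
(493, 335) [ 0.312  -0.3491  0.0996]
(277, 316) [0.3476 0.0853 0.0566]
(262, 138) [0.7395 0.1253 0.0757]
top
board 2797 c [ 0.438  -0.0549] wh [0.1614 0.3008] ang 11.67 zmed 0.0179 zmax 0.024
railhead 1321 c [ 0.4613 -0.0292] wh [0.1143 0.3009] ang 33.57 zmed 0.0419 zmax 0.0469
clamp 587 c [ 0.422  -0.0214] wh [0.0595 0.3236] ang 31.66 zmed 0.0629 zmax 0.074
shoe 420 c [0.4687 0.3148] wh [0.0479 0.0655] ang 0.32 zmed 0.0398 zmax 0.0456
post 134 c [0.4687 0.315 ] wh [0.0206 0.0246] ang 0.74 zmed 0.1344 zmax 0.1384
arm 344 c [0.5154 0.3143] wh [0.1137 0.0229] ang 0.81 zmed 0.1095 zmax 0.1213
cradle 1046 c [ 0.5194 -0.405 ] wh [0.1835 0.2084] ang 6.33 zmed 0.0124 zmax 0.0329
roll 1356 c [ 0.5172 
[... 196 characters left out ...]
ang 12.49 zmed 0.0179 zmax 0.024
railhead 705 c [ 0.4598 -0.0168] wh [0.0959 0.3286] ang 27.9 zmed 0.0419 zmax 0.0469
clamp 242 c [ 0.4225 -0.0187] wh [0.0552 0.3227] ang 32.33 zmed 0.0627 zmax 0.0749
shoe 266 c [0.4675 0.3165] wh [0.0637 0.0514] ang 88.83 zmed 0.0398 zmax 0.0453
post 81 c [0.4676 0.3163] wh [0.0228 0.0234] ang 0.43 zmed 0.1347 zmax 0.1376
arm 279 c [0.516  0.3159] wh [0.024  0.1174] ang 89.17 zmed 0.1095 zmax 0.1216
cradle 544 c [ 0.5202 -0.4023] wh [0.1888 0.2035] ang 3.69 zmed 0.0169 zmax 0.033
roll 865 c [ 0.5181 -0.3455] wh [0.0866 0.1968] ang 69.38 zmed 0.0978 zmax 0.1299
rolltop 395 c [ 0.5117 -0.3499] wh [0.0673 0.1887] ang 71.73 zmed 0.1121 zmax 0.1299
(575, 650, 3)
```

View pics/crop1.png

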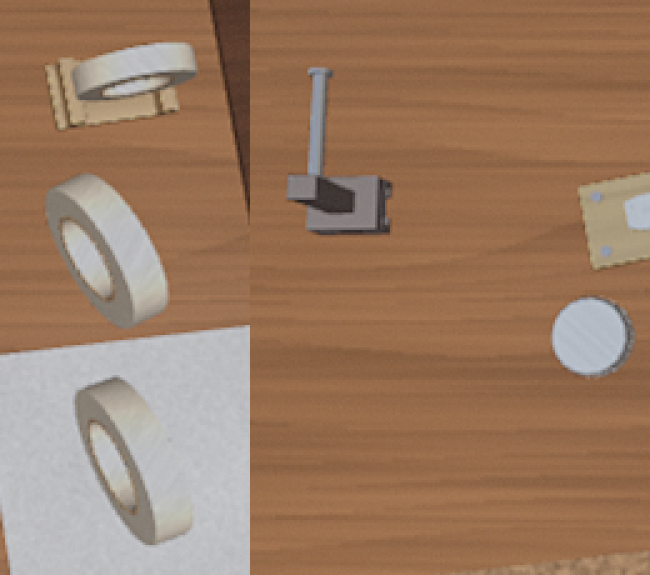

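The crop shows the cradle roll (crop 135,70) and two free-standing rolls below it that look bigger; diameters are still to be confirmed. The holder stands upright with its arm pointing away. I'll refine the rail and roll with tighter boxes.

```bash
python3 - <<'E'
from h import *
C=cloud('top',np.load('top0.npz')['d']); CS=cloud('scene',np.load('scene0.npz')['d'])
def rect(P,lo,hi,box,t):
    m=(P[...,2]>lo)&(P[...,2]<hi)&(P[...,0]>box[0])&(P[...,0]<box[1])&(P[...,1]>box[2])&(P[...,1]<box[3])
    q=P[m]
    if len(q)<5: print(t,len(q));return
    r=cv2.minAreaRect(q[:,:2].astype(np.float32)); print(t,len(q),'c',np.round(r[0],4),'wh',np.round(r[1],4),'ang',round(r[2],2),'zmed',np.median(q[:,2]).round(4),'zmax',q[:,2].max().round(4)); return q
for n,P in(('top',C),('scene',CS)):
    print(n); b=(.41,.56,-.23,.12)
    rect(P,.015,.021,b,'board'); q=rect(P,.0385,.0445,b,'head'); rect(P,.064,.072,b,'clamp')
    l=np.linalg.svd(q[:,:2]-q[:,:2].mean(0),full_matrices=0)[2][0]; print('headdir',np.degrees(np.arctan2(l[1],l[0])),q[:,:2].mean(0))
    b=(.53,.63,-.46,-.28); rect(P,.005,.033,b,'cradle')
    q=rect(P,.05,.13,b,'roll'); q=rect(P,.1,.13,b,'rolltop')
    for b in [(.42,.53,-.43,-.28),(.2,.4,-.43,-.28)]: rect(P,.05,.2,b,'roll-other')
E
```

```text
top
board 2482 c [ 0.4797 -0.0458] wh [0.0765 0.2996] ang 11.44 zmed 0.018 zmax 0.021
head 1125 c [ 0.4836 -0.0569] wh [0.0446 0.2416] ang 8.35 zmed 0.0418 zmax 0.0444
clamp 260 c [ 0.4989 -0.1404] wh [0.0498 0.0281] ang 11.79 zmed 0.0678 zmax 0.0719
headdir -78.6773013185848 [ 0.47950138 -0.04592319]
cradle 684 c [ 0.5722 -0.3615] wh [0.1433 0.0774] ang 72.04 zmed 0.0125 zmax 0.0326
roll 708 c [ 0.5775 -0.3754] wh [0.0244 0.099 ] ang 8.0 zmed 0.1039 zmax 0.1176
rolltop 410 c [ 0.5777 -0.3754] wh [0.0243 0.075 ] ang 8.36 zmed 0.1108 zmax 0.1176
roll-other 749 c [ 0.4489 -0.33  ] wh [0.0769 0.0328] ang 26.33 zmed 0.1169 zmax 0.1323
roll-other 1877 c [ 0.2997 -0.351 ] wh [0.2011 0.0648] ang 2.21 zmed 0.1136 zmax 0.1339
scene
board 1041 c [ 0.4798 -0.0447] wh [0.0801 0.3005] ang 11.99 zmed 0.0181 zmax 0.021
head 550 c [ 0.4826 -0.0551] wh [0.0429 0.2427] ang 13.29 zmed 0.0419 zmax 0.0445
clamp 99 c [ 0.4969 -0.1388] wh [0.051  0.0276] ang 12.43 zmed 0.068 zmax 0.0719
headdir 102.96268314100303 [ 0.47827605 -0.03875754]
cradle 500 c [ 0.5741 -0.3549] wh [0.0643 0.1485] ang 8.93 zmed 0.0152 zmax 0.033
roll 546 c [ 0.5761 -0.3745] wh [0.0291 0.1005] ang 7.88 zmed 0.0906 zmax 0.1163
rolltop 182 c [ 0.5762 -0.3735] wh [0.0285 0.0726] ang 5.72 zmed 0.1093 zmax 0.1163
roll-other 432 c [ 0.4499 -0.3268] wh [0.076  0.0332] ang 24.37 zmed 0.1022 zmax 0.1325
roll-other 551 c [ 0.2997 -0.3419] wh [0.1994 0.051 ] ang 6.48 zmed 0.0957 zmax 0.1326
```

Each roll's height gives its size: the cradle roll (493,210) is 0.099 m across. The others, at (483,280) and (493,365), stand about 0.13 m tall. So the cradle roll is the smallest and the one meant. Rail origin is about (0.480, -0.045) with yaw 11.4°. Next: the helper that works out shifts.

```bash
cat >> h.py <<'E'
O=np.array([.4797,-.0453]); TH=np.radians(11.4); ax=np.array([np.sin(TH),-np.cos(TH)]); ay=np.array([np.cos(TH),np.sin(TH)])
def railp(x,y): return O+x*ax+y*ay
def plan(p,ang,o=None):
    "shift/turn from the measured pose to TCP p with tool y at world angle ang (deg)"
    o=o or robot.get_obs(); M=R.from_quat(o['tool_rot']).as_matrix(); d=M.T@(np.array(p)-o['position'])/.2
    a=np.degrees(np.arctan2(M[1,1],M[0,1])); t=(ang-a+90)%180-90
    print('shift',d.round(4),'turn',round(-t/180,4),'| now',o['position'].round(4),'yang',round(a,2),'t',round(o['time'],2),'F',o['ft_force'].round(1),'grip',round(o['grip_width'],4),round(o['grip_force'],1),'q',o['q'].round(2))
E
python3 -c "
from h import *
plan([.4682,.3155,.19],90.8); print(railp(-.11,0),railp(.048,0))"
```

```text
shift [-1.8516 -0.9899  0.1996] turn -0.0881 | now [0.1621 0.603  0.2297] yang 74.94 t 0.1 F [-1.  -0.4  0.3] grip 0.0865 0.0 q [ 1.13  0.53  1.43  0.    1.18 -0.18]
[0.45795769 0.06252983] [ 0.48918755 -0.09235302]
```

Call:
move_arm(motion="1 -0.15 -0.08 0.02 -0.03; 1 -0.3 -0.16 0.03 -0.06; 1 -0.48 -0.26 0.06 -0.088; 1 -0.64 -0.34 0.08 -0.088; 1 -0.8 -0.43 0.1 -0.088; 1 -0.95 -0.5 0.1 -0.088")

```text
time: 0.6
position: [0.3201, 0.4552, 0.2093]
tool_rot: [-0.007, 1.0, -0.001, -0.001]
ft_force: [1.0, 0.1, -0.3]
grip_width: 0.0872
grip_force: 0.0
```

```bash
python3 -c "
from h import *
plan([.4682,.3155,.19],90.8)"
```

```text
shift [-0.7312 -0.708   0.0967] turn -0.0001 | now [0.3201 0.4552 0.2093] yang 90.78 t 0.6 F [ 1.   0.1 -0.3] grip 0.0872 0.0 q [ 0.76  0.46  1.63 -0.    1.05 -0.83]
```

Call:
move_arm(motion="1 -0.14 -0.13 0.02 0; 1 -0.28 -0.27 0.04 0; 1 -0.42 -0.41 0.06 0; 1 -0.56 -0.55 0.08 0; 1 -0.68 -0.66 0.1 0; 1 -0.731 -0.708 0.1 0; 1 -0.731 -0.708 0.1 0; 1 -0.731 -0.708 0.1 0")

```text
time: 1.27
position: [0.4677, 0.3177, 0.1902]
tool_rot: [-0.006, 1.0, 0.0, -0.001]
ft_force: [0.8, 1.0, 0.5]
grip_width: 0.087
grip_force: 0.0
```

```bash
python3 -c "
from h import *
plan([.4682,.3155,.084],90.8)"
```

```text
shift [-0.0032 -0.0114  0.5312] turn -0.0007 | now [0.4677 0.3177 0.1902] yang 90.67 t 1.27 F [0.8 1.  0.5] grip 0.087 0.0 q [ 0.4   0.5   1.62  0.    1.02 -1.18]
```

Call:
move_arm(motion="1 -0.003 -0.011 0.15 0; 1 -0.003 -0.011 0.3 0; 1 -0.003 -0.011 0.43 0; 1 -0.003 -0.011 0.531 0; 1 -0.003 -0.011 0.531 0; 1 -0.003 -0.011 0.531 0; -1 -0.003 -0.011 0.531 0; -1 -0.003 -0.011 0.531 0; -1 -0.003 -0.011 0.531 0; -1 -0.003 -0.011 0.531 0; -1 -0.003 -0.011 0.531 0; -1 -0.003 -0.011 0.531 0", newtons=35)

```text
time: 2.27
position: [0.4688, 0.3159, 0.0849]
tool_rot: [-0.007, 1.0, 0.0, 0.0]
ft_force: [-0.5, 0.3, -0.5]
grip_width: 0.055
grip_force: 0.0
```

Call:
move_arm(motion="-1 0 0 0 0; -1 0 0 0 0; -1 0 0 0 0; -1 0 0 0 0", newtons=35)

```text
time: 2.6
position: [0.4686, 0.3158, 0.0843]
tool_rot: [-0.007, 1.0, -0.0, -0.0]
ft_force: [0.2, 0.5, 1.0]
grip_width: 0.0286
grip_force: 0.0
```

```bash
python3 -c "
from h import *
plan([*railp(-.17,0),.14],101.4)"
```

```text
shift [ 0.1256 -0.9705 -0.2785] turn -0.059 | now [0.4686 0.3158 0.0843] yang 90.78 t 2.6 F [0.2 0.5 1. ] grip 0.0286 0.0 q [ 0.4   0.66  1.7   0.    0.78 -1.19]
```

Call:
move_arm(motion="-1 0 0 0 0; -1 0 0 0 0; -1 0 0 0 0; -1 0 0 0 0; -1 0 0 0 0", newtons=35)

```text
time: 3.02
position: [0.4685, 0.3157, 0.0842]
tool_rot: [-0.007, 1.0, -0.0, -0.0]
ft_force: [-0.5, -1.0, -1.4]
grip_width: 0.024
grip_force: 35.0
```

```bash
python3 -c "
from h import *
plan([*railp(-.17,0),.14],101.4)"
```

```text
shift [ 0.1254 -0.9703 -0.2787] turn -0.059 | now [0.4685 0.3157 0.0842] yang 90.78 t 3.02 F [-0.5 -1.  -1.4] grip 0.024 35.0 q [ 0.4   0.66  1.7  -0.    0.78 -1.19]
```

Call:
move_arm(motion="-1 0 0 -0.08 0; -1 0 0 -0.18 0; -1 0.02 -0.08 -0.25 -0.01; -1 0.03 -0.2 -0.28 -0.02; -1 0.05 -0.35 -0.28 -0.03; -1 0.07 -0.5 -0.28 -0.04; -1 0.09 -0.65 -0.28 -0.05; -1 0.1 -0.78 -0.28 -0.059; -1 0.12 -0.9 -0.28 -0.059; -1 0.125 -0.97 -0.28 -0.059; -1 0.125 -0.97 -0.28 -0.059; -1 0.125 -0.97 -0.28 -0.059")

```text
time: 4.02
position: [0.4461, 0.1211, 0.1403]
tool_rot: [-0.098, 0.995, 0.0, -0.0]
ft_force: [0.2, 0.3, -3.1]
grip_width: 0.0239
grip_force: 35.0
```

```bash
python3 - <<'E'
from h import *
for n in('scene','top'): shot(n,n+'1')
plan([*railp(-.17,0),.0842+.0265],101.4)
for n in('top','scene'):
    P=cloud(n,np.load(n+'1.npz')['d'])
    for lo,hi,t in((.085,.105,'shoe'),(.152,.18,'arm')):
        Z=P[...,2]; rel=P[...,:2]-O; x=rel@ax; y=rel@ay
        ymin=-.05 if t=='shoe' else .03
        m=(Z>lo)&(Z<hi)&(abs(x+.17)<.06)&(y>ymin)&(y<.13)
        q=np.stack([x[m],y[m]],-1)
        r=cv2.minAreaRect(q.astype(np.float32)); print(n,t,len(q),np.round(r[0],4),np.round(r[1],4),round(r[2],2),'z',np.median(Z[m]).round(4))
E
```

```text
shift [ 0.002  -0.0034  0.148 ] turn 0.0 | now [0.4464 0.1221 0.1403] yang 101.41 t 4.12 F [ 0.1  0.1 -3.4] grip 0.0238 35.0 q [ 0.02  0.46  1.92  0.    0.76 -1.75]
top shoe 53 [-0.1585 -0.0203] [0.0081 0.0402] 86.47 z 0.0956
top arm 0 [0. 0.] [0. 0.] 0.0 z nan
scene shoe 241 [-0.1712 -0.0018] [0.0646 0.0532] 2.7 z 0.0958
scene arm 136 [-0.1687  0.0671] [0.019  0.0742] 3.21 z 0.1654
  return _methods._mean(a, axis=axis, dtype=dtype,
  ret = ret.dtype.type(ret / rcount)
```

```bash
python3 - <<'E'
from h import *
plan([*railp(-.17,.0004),.1115],101.4)
plan([*railp(-.12,.0004),.1115],101.4)
E
```

```text
shift [ 0.     -0.0034  0.144 ] turn 0.0 | now [0.4464 0.1221 0.1403] yang 101.41 t 4.12 F [ 0.1  0.1 -3.4] grip 0.0238 35.0 q [ 0.02  0.46  1.92  0.    0.76 -1.75]
shift [ 0.     -0.2534  0.144 ] turn 0.0 | now [0.4464 0.1221 0.1403] yang 101.41 t 4.12 F [ 0.1  0.1 -3.4] grip 0.0238 35.0 q [ 0.02  0.46  1.92  0.    0.76 -1.75]
```

Call:
move_arm(motion="-1 0 0 0.06 0; -1 0 0 0.12 0; -1 0 0 0.144 0; -1 0 0 0.144 0; -1 0 -0.05 0.144 0; -1 0 -0.1 0.144 0; -1 0 -0.14 0.144 0; -1 0 -0.17 0.144 0; -1 0 -0.2 0.144 0; -1 0 -0.23 0.144 0; -1 0 -0.23 0.144 0")

```text
time: 5.03
position: [0.4557, 0.0751, 0.1117]
tool_rot: [-0.099, 0.995, -0.0, 0.0]
ft_force: [-1.4, -0.1, -2.9]
grip_width: 0.0238
grip_force: 35.0
```

```bash
python3 - <<'E'
from h import *
plan([*railp(-.02,.0004),.1115],101.4); print(robot.get_obs()['moment'])
shot('scene','scene2'); p=np.load('scene2.npz')['p']
cv2.imwrite('pics/c2.png',cv2.resize(p[190:290,250:450,::-1],None,fx=4,fy=4,interpolation=3))
E
```

```text
shift [-0.0014 -0.5138  0.0012] turn -0.0005 | now [0.4557 0.0751 0.1117] yang 101.32 t 5.03 F [-1.4 -0.1 -2.9] grip 0.0238 35.0 q [-0.08  0.52  1.94 -0.    0.68 -1.85]
[-0.0302341   0.07982513  0.01845204]
```

View pics/c2.png

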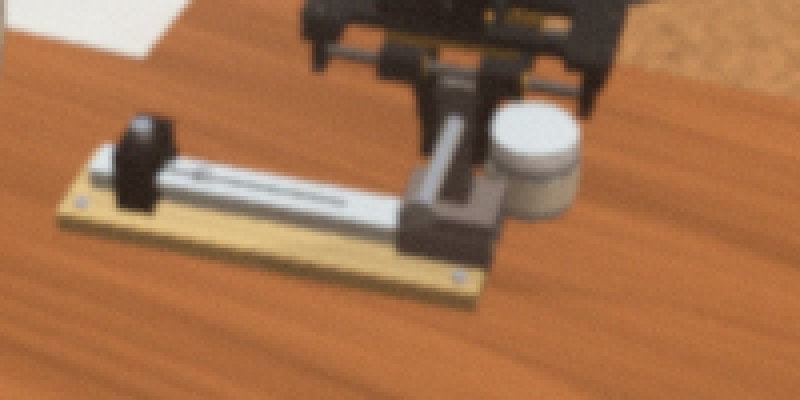

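The shoe (crop 450,225) sits over the rail end with almost no force, and the clamp is at crop (145,160). I slide on.

Call:
move_arm(motion="-1 0 -0.03 0 0; -1 0 -0.06 0 0; -1 0 -0.1 0 0; -1 0 -0.15 0 0; -1 0 -0.2 0 0; -1 0 -0.25 0 0; -1 0 -0.3 0 0; -1 0 -0.35 0 0; -1 0 -0.4 0 0; -1 0 -0.45 0 0; -1 0 -0.5 0 0; -1 0 -0.51 0 0")

```text
time: 6.08
position: [0.4764, -0.0254, 0.1116]
tool_rot: [-0.099, 0.995, -0.0, 0.001]
ft_force: [-0.6, 0.4, -2.9]
grip_width: 0.0234
grip_force: 35.0
```

```bash
python3 - <<'E'
from h import *
plan([*railp(.02,.0004),.1115],101.4); print(robot.get_obs()['moment'])
E
```

```text
shift [ 0.0012 -0.2006  0.0007] turn -0.0004 | now [ 0.4764 -0.0254  0.1116] yang 101.32 t 6.08 F [-0.6  0.4 -2.9] grip 0.0234 35.0 q [-0.29  0.53  1.91 -0.    0.7  -2.06]
[ 0.00441249 -0.01029428  0.02761723]
```

Call:
move_arm(motion="-1 0 -0.03 0 0; -1 0 -0.06 0 0; -1 0 -0.09 0 0; -1 0 -0.12 0 0; -1 0 -0.15 0 0; -1 0 -0.17 0 0; -1 0 -0.19 0 0; -1 0 -0.2 0 0; -1 0 -0.2 0 0")

```text
time: 6.83
position: [0.483, -0.0627, 0.1116]
tool_rot: [-0.099, 0.995, 0.0, -0.0]
ft_force: [-0.6, 1.7, -0.2]
grip_width: 0.0239
grip_force: 35.0
```

Call:
move_arm(motion="-1 0 -0.01 0 0; -1 0 -0.02 0 0; -1 0 -0.03 0 0; -1 0 -0.04 0 0; -1 0 -0.05 0 0")

```text
time: 7.25
position: [0.4857, -0.0731, 0.1117]
tool_rot: [-0.1, 0.995, -0.001, 0.0]
ft_force: [-0.4, 1.5, 0.7]
grip_width: 0.0238
grip_force: 35.0
```

```bash
python3 - <<'E'
from h import *
plan([*railp(.048,.0004),.1115],101.4); print(robot.get_obs()['moment'])
E
```

```text
shift [-0.     -0.098   0.0011] turn 0.0003 | now [ 0.4857 -0.0731  0.1117] yang 101.46 t 7.25 F [-0.4  1.5  0.7] grip 0.0238 35.0 q [-0.38  0.54  1.87 -0.    0.72 -2.15]
[0.38246021 0.18327406 0.03243416]
```

Call:
move_arm(motion="-1 0 -0.01 0 0; -1 0 -0.02 0 0; -1 0 -0.03 0 0; -1 0 -0.03 0 0")

```text
time: 7.58
position: [0.4871, -0.0793, 0.1117]
tool_rot: [-0.099, 0.995, -0.001, 0.0]
ft_force: [-0.6, 1.1, -0.6]
grip_width: 0.0241
grip_force: 35.0
```

Call:
move_arm(motion="-1 0 -0.01 0 0; -1 0 -0.02 0 0; -1 0 -0.02 0 0")

```text
time: 7.83
position: [0.4875, -0.0828, 0.1116]
tool_rot: [-0.099, 0.995, -0.0, 0.0]
ft_force: [-0.4, 0.1, -1.1]
grip_width: 0.0239
grip_force: 35.0
```

Call:
move_arm(motion="-1 0 -0.01 0 0; -1 0 -0.02 0 0; -1 0 -0.02 0 0")

```text
time: 8.08
position: [0.4879, -0.0861, 0.1115]
tool_rot: [-0.099, 0.995, 0.0, -0.0]
ft_force: [-0.8, 2.5, 0.7]
grip_width: 0.0241
grip_force: 35.0
```

Call:
move_arm(motion="-1 0 -0.01 0 0; -1 0 -0.015 0 0; -1 0 -0.015 0 0")

```text
time: 8.33
position: [0.4884, -0.0886, 0.1115]
tool_rot: [-0.099, 0.995, 0.001, -0.0]
ft_force: [-0.0, 4.4, 0.6]
grip_width: 0.0239
grip_force: 35.0
```

Call:
move_arm(motion="-1 0 -0.005 0 0; -1 0 -0.01 0 0; -1 0 -0.01 0 0")

```text
time: 8.58
position: [0.4888, -0.0904, 0.1115]
tool_rot: [-0.099, 0.995, 0.001, -0.0]
ft_force: [-0.8, 5.8, 0.1]
grip_width: 0.0238
grip_force: 35.0
```

```bash
python3 - <<'E'
from h import *
o=robot.get_obs(); print((o['position'][:2]-O)@ax,(o['position'][:2]-O)@ay,o['ft_force'],o['moment'])
E
```

```text
0.045956088777162875 -3.749775024042279e-06 [-0.8429206   5.78797504  0.11252736] [ 1.23633713 -0.02014258 -0.00130602]
```

Call:
move_arm(motion="-1 0 -0.005 0 0; -1 0 -0.01 0 0; -1 0 -0.01 0 0")

```text
time: 8.83
position: [0.4891, -0.0922, 0.1115]
tool_rot: [-0.099, 0.995, 0.001, -0.0]
ft_force: [0.2, 6.2, 0.9]
grip_width: 0.0238
grip_force: 35.0
```

Call:
move_arm(motion="-1 0 -0.005 0 0; -1 0 -0.01 0 0; -1 0 -0.01 0 0")

```text
time: 9.08
position: [0.4896, -0.0944, 0.1114]
tool_rot: [-0.099, 0.995, 0.001, -0.0]
ft_force: [-0.1, 4.9, -0.1]
grip_width: 0.0235
grip_force: 35.0
```

```bash
python3 - <<'E'
from h import *
o=robot.get_obs(); print((o['position'][:2]-O)@ax,(o['position'][:2]-O)@ay,o['ft_force'],o['moment'])
E
```

```text
0.05003815516595003 -1.987407681166252e-05 [-0.07663044  4.87510486 -0.07225915] [ 1.17228899 -0.07799444  0.00220546]
```

Call:
move_arm(motion="-1 0 -0.005 0 0; -1 0 -0.007 0 0; -1 0 -0.007 0 0")

```text
time: 9.33
position: [0.4897, -0.0952, 0.1114]
tool_rot: [-0.099, 0.995, 0.001, -0.0]
ft_force: [0.8, 7.2, 0.9]
grip_width: 0.0239
grip_force: 35.0
```

Call:
move_arm(motion="-1 0 -0.005 0 0; -1 0 -0.005 0 0")

```text
time: 9.5
position: [0.4897, -0.0953, 0.1115]
tool_rot: [-0.099, 0.995, 0.002, -0.001]
ft_force: [0.7, 9.3, 2.6]
grip_width: 0.0236
grip_force: 35.0
```

```bash
python3 - <<'E'
from h import *
o=robot.get_obs(); print((o['position'][:2]-O)@ax,(o['position'][:2]-O)@ay,o['ft_force'],o['moment'])
E
```

```text
0.050974441029827205 -5.986297732489196e-05 [0.7110084  9.33568067 2.60012661] [ 2.06230709 -0.1898541   0.06907864]
```

Call:
move_arm(motion="-1 0 -0.005 0 0; -1 0 -0.007 0 0; -1 0 -0.007 0 0")

```text
time: 9.75
position: [0.4897, -0.0955, 0.1115]
tool_rot: [-0.098, 0.995, 0.003, -0.001]
ft_force: [1.4, 13.4, 3.9]
grip_width: 0.0239
grip_force: 35.0
```

Call:
move_arm(motion="-1 0 -0.004 0 0; -1 0 -0.004 0 0")

```text
time: 9.92
position: [0.4897, -0.0955, 0.1116]
tool_rot: [-0.098, 0.995, 0.004, -0.001]
ft_force: [1.9, 15.7, 4.9]
grip_width: 0.0238
grip_force: 35.0
```

```bash
python3 - <<'E'
from h import *
o=robot.get_obs(); print((o['position'][:2]-O)@ax,(o['position'][:2]-O)@ay,o['ft_force'],o['moment'])
E
```

```text
0.05121981624255837 -0.00015674829884289136 [ 1.86448011 15.65747084  4.90509012] [ 3.21336012 -0.37002993  0.10650424]
```

Call:
move_arm(motion="-1 0 -0.004 0 0; -1 0 -0.006 0 0; -1 0 -0.006 0 0")

```text
time: 10.17
position: [0.4897, -0.0957, 0.1116]
tool_rot: [-0.098, 0.995, 0.005, -0.001]
ft_force: [2.0, 18.4, 5.5]
grip_width: 0.0239
grip_force: 35.0
```

Call:
move_arm(motion="-1 0 -0.004 0 0; -1 0 -0.004 0 0; -1 0 -0.004 0 0")

```text
time: 10.42
position: [0.4897, -0.0958, 0.1117]
tool_rot: [-0.098, 0.995, 0.005, -0.001]
ft_force: [2.3, 20.2, 8.3]
grip_width: 0.024
grip_force: 35.0
```

```bash
python3 - <<'E'
from h import *
o=robot.get_obs(); print((o['position'][:2]-O)@ax,(o['position'][:2]-O)@ay,o['ft_force'],o['moment'])
E
```

```text
0.05150859353444838 -0.00018545877484997877 [ 2.30614754 20.21237287  8.31198934] [ 4.2253032  -0.5961159   0.17669235]
```

Call:
move_arm(motion="-1 0 0.01 0 0; -1 0 0.02 0 0; -1 0 0.03 0 0; -1 0 0.035 0 0; -1 0 0.035 0 0")

```text
time: 10.83
position: [0.4894, -0.0936, 0.1114]
tool_rot: [-0.099, 0.995, 0.001, -0.0]
ft_force: [-0.0, 4.3, 0.0]
grip_width: 0.0237
grip_force: 35.0
```

```bash
python3 - <<'E'
from h import *
o=robot.get_obs(); print((o['position'][:2]-O)@ax,(o['position'][:2]-O)@ay,o['ft_force'],o['moment'])
E
```

```text
0.049279356950795376 -4.459306781589255e-05 [-0.04427434  4.33597787  0.04144847] [ 1.11215747 -0.05029784  0.0465017 ]
```

Call:
move_arm(motion="-1 0 0.01 0 0; -1 0 0.01 0 0; -1 0 0.01 0 0")

```text
time: 11.08
position: [0.4893, -0.0929, 0.1114]
tool_rot: [-0.099, 0.995, -0.0, -0.0]
ft_force: [-1.0, 2.3, -1.3]
grip_width: 0.0241
grip_force: 35.0
```

```bash
python3 - <<'E'
from h import *
o=robot.get_obs(); print((o['position'][:2]-O)@ax,(o['position'][:2]-O)@ay,o['ft_force'],o['moment'])
E
```

```text
0.04858174531930984 1.2805549111451903e-05 [-0.98527382  2.30269809 -1.25690553] [ 0.45732227  0.0962155  -0.0047504 ]
```

Call:
move_arm(motion="-1 0 0.01 0 0; -1 0 0.015 0 0; -1 0 0.015 0 0")

```text
time: 11.33
position: [0.4893, -0.0922, 0.1114]
tool_rot: [-0.1, 0.995, -0.002, 0.0]
ft_force: [-1.6, -5.8, -5.4]
grip_width: 0.0236
grip_force: 35.0
```

```bash
python3 - <<'E'
from h import *
o=robot.get_obs(); print((o['position'][:2]-O)@ax,(o['position'][:2]-O)@ay,o['ft_force'],o['moment'])
E
```

```text
0.04786256676022547 0.0001553083854505949 [-1.63623043 -5.76479385 -5.43740653] [-1.36381539  0.39585206 -0.07135902]
```

Tugged back, the holder resists at -5.8 N without moving, so the catch has snapped in. I relax and release.

Call:
move_arm(motion="-1 0 -0.012 0 0; -1 0 -0.014 0 0; 0.3 0 -0.014 0 0; 0.3 0 -0.014 0 0; 0.3 0 -0.014 0 0; 0.3 0 -0.014 0 0; 0.3 0 -0.014 0 0; 0.3 0 -0.014 0 0; 0.3 0 -0.014 0 0; 0.3 0 -0.014 0 0; 0.3 0 -0.014 0 0; 0.3 0 -0.014 0 0")

```text
time: 12.33
position: [0.4894, -0.0926, 0.1115]
tool_rot: [-0.099, 0.995, -0.0, -0.0]
ft_force: [-0.3, -0.3, -0.4]
grip_width: 0.0564
grip_force: 0.0
```

```bash
python3 - <<'E'
from h import *
plan([*railp(.048,0),.25],101.4)
E
```

```text
shift [ 0.0008  0.0014 -0.6923] turn 0.0 | now [ 0.4894 -0.0926  0.1115] yang 101.4 t 12.33 F [-0.3 -0.3 -0.4] grip 0.0564 0.0 q [-0.41  0.55  1.86 -0.    0.74 -2.18]
```

Call:
move_arm(motion="0.3 0 0 -0.1 0; 0.3 0 0 -0.25 0; 0.3 0 0 -0.42 0; 0.3 0 0 -0.58 0; 0.3 0 0 -0.7 0; 0.3 0 0 -0.7 0.04; 0.3 0 0 -0.7 0.08; 0.3 0 0 -0.7 0.12; 0.3 0 0 -0.7 0.16; 0.3 0 0 -0.7 0.2; 0.3 0 0 -0.7 0.24; 0.3 0 0 -0.7 0.26")

```text
time: 13.33
position: [0.4892, -0.0925, 0.2515]
tool_rot: [0.307, 0.952, 0.0, -0.0]
ft_force: [0.4, 0.3, 0.8]
grip_width: 0.0567
grip_force: 0.0
```

```bash
python3 - <<'E'
from h import *
plan([.577,-.375,.2],8)
E
```

```text
shift [-1.1811 -0.8908  0.2569] turn 0.2572 | now [ 0.4892 -0.0925  0.2515] yang 54.3 t 13.33 F [0.4 0.3 0.8] grip 0.0567 0.0 q [-0.41  0.33  1.72  0.    1.09 -1.36]
```

Call:
move_arm(motion="0.3 -0.1 -0.07 0 0.04; 0.3 -0.22 -0.17 0 0.08; 0.3 -0.36 -0.27 0 0.12; 0.3 -0.5 -0.38 0 0.16; 0.3 -0.64 -0.48 0 0.2; 0.3 -0.78 -0.59 0.02 0.24; 0.3 -0.9 -0.68 0.04 0.257; 0.3 -0.98 -0.74 0.06 0.257; 0.3 -0.98 -0.74 0.06 0.257")

```text
time: 14.08
position: [0.5639, -0.3313, 0.2381]
tool_rot: [0.655, 0.756, -0.001, 0.001]
ft_force: [0.7, -0.1, -0.1]
grip_width: 0.0562
grip_force: 0.0
```

```bash
python3 - <<'E'
from h import *
plan([.577,-.375,.16],8)
for n in('top','scene'):
    shot(n,n+'3'); P=cloud(n,np.load(n+'3.npz')['d']); Z=P[...,2]; rel=P[...,:2]-O; x=rel@ax; y=rel@ay
    for lo,hi,y0,y1,t in((.06,.075,-.05,.05,'shoe'),(.15,.17,-.05,.05,'post'),(.11,.15,.015,.12,'arm')):
        m=(Z>lo)&(Z<hi)&(abs(x-.048)<.06)&(y>y0)&(y<y1)&((x<.078)|(Z>.1))
        q=np.stack([x[m],y[m]],-1)
        if len(q)<5: print(n,t,len(q)); continue
        r=cv2.minAreaRect(q.astype(np.float32)); print(n,t,len(q),np.round(r[0],4),np.round(r[1],4),round(r[2],2),'z',np.percentile(Z[m],[50,90]).round(4))
p=np.load('top3.npz')['p']; cv2.imwrite('pics/c3.png',cv2.resize(p[180:320,250:530,::-1],None,fx=2.8,fy=2.8,interpolation=3))
E
```

```text
shift [-0.2245  0.0336  0.3911] turn 0.0008 | now [ 0.5639 -0.3313  0.2381] yang 8.14 t 14.08 F [ 0.7 -0.1 -0.1] grip 0.0562 0.0 q [-0.7   0.56  1.35 -0.    1.23 -0.84]
top shoe 0
top post 0
top arm 0
scene shoe 213 [0.0424 0.0004] [0.0563 0.0493] 3.13 z [0.0667 0.0697]
scene post 76 [ 0.0456 -0.0008] [0.0254 0.0232] 87.4 z [0.1604 0.1632]
scene arm 143 [0.0438 0.0608] [0.0913 0.0182] 86.41 z [0.1364 0.1392]
```

View pics/c3.png

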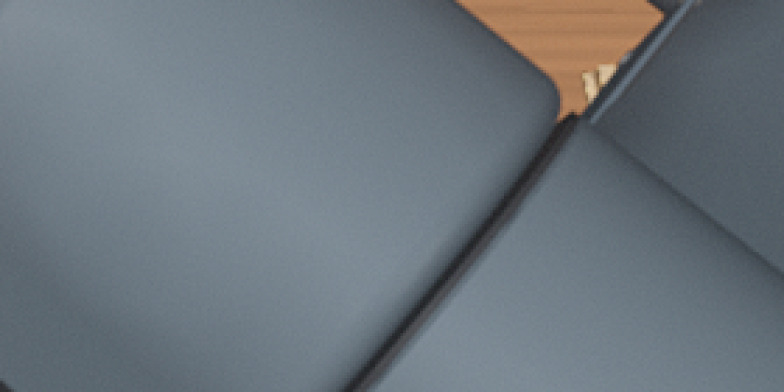

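The top view is blocked by the arm, so I use the release pose for the bar: middle at (0.5502, -0.0803, 0.1315), which the depth (bar top about 0.1375) supports. Next I move over the roll and descend.

Call:
move_arm(motion="0.3 -0.1 0.015 0.1 0; 0.3 -0.2 0.03 0.25 0; 0.3 -0.2245 0.0336 0.35 0; 0.3 -0.2245 0.0336 0.39 0; 0.3 -0.2245 0.0336 0.39 0")

```text
time: 14.6
position: [0.575, -0.3675, 0.159]
tool_rot: [0.654, 0.757, 0.0, -0.003]
ft_force: [-0.8, 0.3, -0.2]
grip_width: 0.0564
grip_force: 0.0
```

```bash
python3 - <<'E'
from h import *
plan([.577,-.375,.104],8)
P,_=shot('scene','scene4'); cv2.imwrite('pics/c4.png',cv2.resize(P[130:270,130:300,::-1],None,fx=4,fy=4,interpolation=3))
E
```

```text
shift [-0.04    0.0056  0.275 ] turn 0.0021 | now [ 0.575  -0.3675  0.159 ] yang 8.39 t 14.6 F [-0.8  0.3 -0.2] grip 0.0564 0.0 q [-0.73  0.69  1.34  0.    1.13 -0.88]
```

View pics/c4.png

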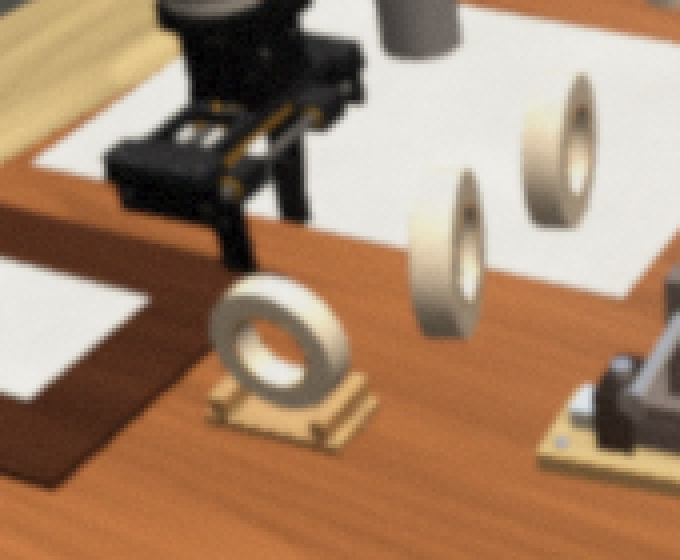

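The fingers (crop 240,250 and 292,210) straddle the cradle roll (crop 280,340), whose two bigger look-alikes stand to its right. I descend and grip.

Call:
move_arm(motion="0.3 -0.02 0.003 0 0.002; 0.3 -0.04 0.0056 0.04 0.002; 0.3 -0.04 0.0056 0.1 0.002; 0.3 -0.04 0.0056 0.17 0.002; 0.3 -0.04 0.0056 0.23 0.002; 0.3 -0.04 0.0056 0.275 0.002; 0.3 -0.04 0.0056 0.275 0.002")

```text
time: 15.23
position: [0.5775, -0.3767, 0.1037]
tool_rot: [0.656, 0.755, 0.0, -0.003]
ft_force: [0.5, 0.4, 0.4]
grip_width: 0.0561
grip_force: 0.0
```

```bash
python3 - <<'E'
from h import *
plan([.577,-.375,.104],8)
E
```

```text
shift [ 0.0087 -0.0012 -0.0017] turn -0.0001 | now [ 0.5775 -0.3767  0.1037] yang 7.98 t 15.23 F [0.5 0.4 0.4] grip 0.0561 0.0 q [-0.74  0.76  1.35 -0.    1.04 -0.88]
```

Call:
move_arm(motion="0.3 0.0087 -0.001 0 0; -1 0.0087 -0.001 0 0; -1 0.0087 -0.001 0 0; -1 0.0087 -0.001 0 0; -1 0.0087 -0.001 0 0; -1 0.0087 -0.001 0 0; -1 0.0087 -0.001 0 0; -1 0.0087 -0.001 0 0; -1 0.0087 -0.001 0 0; -1 0.0087 -0.001 0 0; -1 0.0087 -0.001 0 0", newtons=25)

```text
time: 16.15
position: [0.5786, -0.3764, 0.1068]
tool_rot: [0.656, 0.755, 0.0, 0.0]
ft_force: [0.2, -0.1, 1.7]
grip_width: 0.0237
grip_force: 24.8
```

```bash
python3 - <<'E'
from h import *
plan([.577,-.375,.104],8)
E
```

```text
shift [ 0.0079 -0.0072  0.0139] turn -0.0001 | now [ 0.5786 -0.3764  0.1068] yang 7.98 t 16.15 F [ 0.2 -0.1  1.7] grip 0.0237 24.8 q [-0.74  0.75  1.35  0.    1.03 -0.88]
```

```bash
python3 - <<'E'
from h import *
plan([*railp(.20,.155),.1713],11.4); plan([*railp(.0484,.142),.1713],11.4)
E
```

```text
shift [ 0.7558  0.5733 -0.3227] turn -0.019 | now [ 0.5786 -0.3764  0.1068] yang 7.98 t 16.15 F [ 0.2 -0.1  1.7] grip 0.0237 24.8 q [-0.74  0.75  1.35  0.    1.03 -0.88]
shift [ 1.5086  0.4632 -0.323 ] turn -0.019 | now [ 0.5786 -0.3764  0.1068] yang 7.98 t 16.15 F [ 0.2 -0.1  1.7] grip 0.0237 24.8 q [-0.74  0.75  1.35  0.    1.03 -0.88]
```

Call:
move_arm(motion="-1 0 0 -0.06 0; -1 0 0 -0.14 0; -1 0 0 -0.23 0; -1 0.02 0.02 -0.3 0; -1 0.08 0.08 -0.323 -0.005; -1 0.18 0.17 -0.323 -0.01; -1 0.3 0.28 -0.323 -0.015; -1 0.43 0.38 -0.323 -0.019; -1 0.56 0.47 -0.323 -0.019; -1 0.67 0.53 -0.323 -0.019; -1 0.756 0.573 -0.323 -0.019; -1 0.756 0.573 -0.323 -0.019")

```text
time: 17.15
position: [0.6719, -0.2041, 0.1704]
tool_rot: [0.631, 0.776, 0.001, -0.002]
ft_force: [-0.8, 1.0, -1.6]
grip_width: 0.0241
grip_force: 24.8
```

```bash
python3 - <<'E'
from h import *
plan([*railp(.0484,.142),.1713],11.4)
E
```

```text
shift [ 0.7267 -0.071  -0.0014] turn 0.0018 | now [ 0.6719 -0.2041  0.1704] yang 11.73 t 17.15 F [-0.8  1.  -1.6] grip 0.0241 24.8 q [-0.45  0.7   1.27  0.    1.18 -0.66]
```

Call:
move_arm(motion="-1 0.06 0 0 0; -1 0.16 -0.01 0 0; -1 0.28 -0.02 0 0; -1 0.4 -0.03 0 0; -1 0.52 -0.05 0 0; -1 0.62 -0.06 0 0; -1 0.7 -0.07 0 0; -1 0.727 -0.071 0 0; -1 0.727 -0.071 0 0; -1 0.727 -0.071 0 0; -1 0.727 -0.071 0 0")

```text
time: 18.07
position: [0.629, -0.0722, 0.1713]
tool_rot: [0.634, 0.774, 0.0, 0.001]
ft_force: [0.4, -1.0, -1.6]
grip_width: 0.0235
grip_force: 24.8
```

```bash
python3 - <<'E'
from h import *
plan([*railp(.0484,.067),.1713],11.4)
for n in('scene',):
    p,d=shot(n,n+'5'); P=cloud(n,d); Z=P[...,2]; rel=P[...,:2]-O; x=rel@ax; y=rel@ay
    for zl,zh,y0,y1,t in((.05,.2,.115,.16,'roll'),(.11,.15,.015,.11,'arm')):
        m=(Z>zl)&(Z<zh)&(abs(x-.048)<.08)&(y>y0)&(y<y1)
        print(t,m.sum(),'x',np.percentile(x[m],[1,50,99]).round(4),'y',np.percentile(y[m],[1,50,99]).round(4),'z',np.percentile(Z[m],[1,50,99]).round(4))
cv2.imwrite('pics/c5.png',cv2.resize(p[140:290,220:400,::-1],None,fx=4,fy=4,interpolation=3))
E
```

```text
shift [ 0.0372 -0.3703 -0.0004] turn -0.0003 | now [ 0.629  -0.0722  0.1713] yang 11.35 t 18.07 F [ 0.4 -1.  -1.6] grip 0.0235 24.8 q [-0.29  0.61  1.47 -0.    1.07 -0.49]
roll 958 x [0.0054 0.0447 0.1013] y [0.1267 0.1499 0.1562] z [0.0842 0.1309 0.1864]
arm 86 x [0.0402 0.0437 0.051 ] y [0.0163 0.0525 0.0869] z [0.1296 0.1367 0.1401]
```

View pics/c5.png

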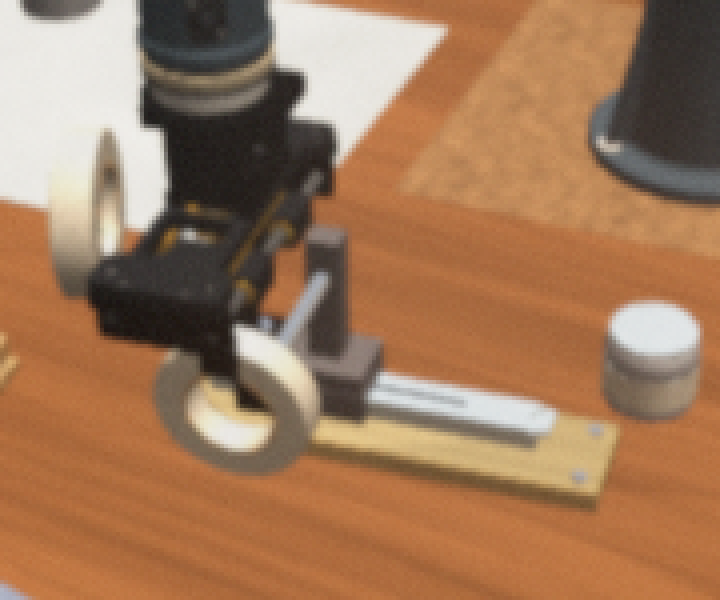

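The roll hangs straight from the fingers (crop 237,400), just outside the free end of the bar. I align sideways first, then thread it on.

Call:
move_arm(motion="-1 0.02 0 0 0; -1 0.037 0 0 0; -1 0.037 -0.03 0 0; -1 0.037 -0.06 0 0; -1 0.037 -0.1 0 0; -1 0.037 -0.14 0 0; -1 0.037 -0.18 0 0; -1 0.037 -0.2 0 0; -1 0.037 -0.2 0 0")

```text
time: 18.87
position: [0.5861, -0.0717, 0.1712]
tool_rot: [0.634, 0.774, -0.0, -0.001]
ft_force: [-0.6, 0.4, -1.4]
grip_width: 0.0235
grip_force: 24.8
```

```bash
python3 - <<'E'
from h import *
plan([*railp(.0484,.067),.1713],11.4)
E
```

```text
shift [-0.0075 -0.1606 -0.0002] turn -0.0002 | now [ 0.5861 -0.0717  0.1712] yang 11.37 t 18.87 F [-0.6  0.4 -1.4] grip 0.0235 24.8 q [-0.31  0.55  1.58 -0.    1.01 -0.51]
```

Call:
move_arm(motion="-1 -0.004 -0.03 0 0; -1 -0.007 -0.06 0 0; -1 -0.007 -0.1 0 0; -1 -0.007 -0.13 0 0; -1 -0.007 -0.16 0 0; -1 -0.007 -0.16 0 0")

```text
time: 19.37
position: [0.5548, -0.0792, 0.171]
tool_rot: [0.634, 0.774, -0.0, -0.001]
ft_force: [1.0, 0.5, -2.1]
grip_width: 0.0239
grip_force: 24.8
```

```bash
python3 - <<'E'
from h import *
plan([*railp(.0484,.067),.1513],11.4)
p,d=shot('scene','scene6'); cv2.imwrite('pics/c6.png',cv2.resize(p[140:290,220:400,::-1],None,fx=4,fy=4,interpolation=3))
E
```

```text
shift [-0.0017  0.0008  0.0986] turn -0.0001 | now [ 0.5548 -0.0792  0.171 ] yang 11.38 t 19.37 F [ 1.   0.5 -2.1] grip 0.0239 24.8 q [-0.34  0.52  1.65 -0.    0.97 -0.54]
```

View pics/c6.png

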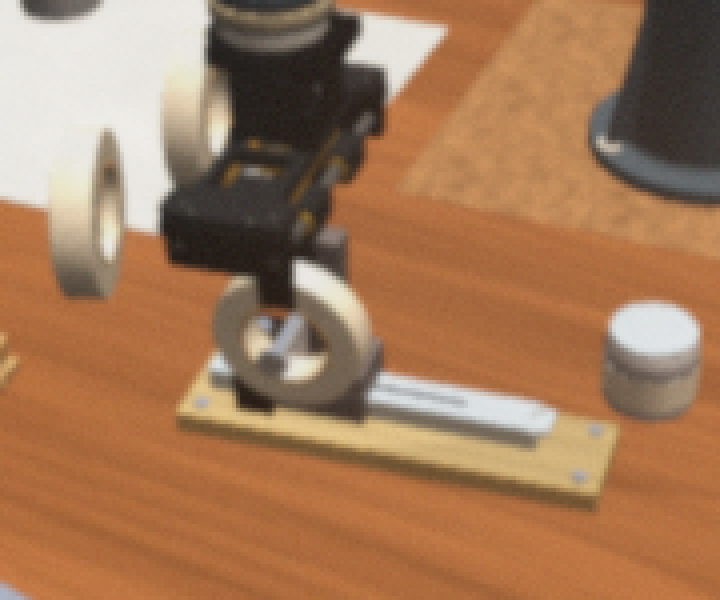

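The bar passes through the hole (flange at crop 275,355). I lower it until it rests.

Call:
move_arm(motion="-1 0 0 0.02 0; -1 0 0 0.05 0; -1 0 0 0.075 0; -1 0 0 0.085 0; -1 0 0 0.085 0; -1 0 0 0.085 0")

```text
time: 19.92
position: [0.5565, -0.0791, 0.1537]
tool_rot: [0.633, 0.774, -0.0, -0.0]
ft_force: [0.2, -0.6, -1.9]
grip_width: 0.0238
grip_force: 24.8
```

Call:
move_arm(motion="-1 0 0 0.005 0; -1 0 0 0.01 0; -1 0 0 0.01 0; -1 0 0 0.01 0")

```text
time: 20.25
position: [0.5565, -0.0793, 0.1522]
tool_rot: [0.633, 0.774, 0.0, 0.0]
ft_force: [0.6, -0.0, -1.6]
grip_width: 0.0241
grip_force: 24.8
```

Call:
move_arm(motion="-1 0 0 0.005 0; -1 0 0 0.005 0; -1 0 0 0.005 0")

```text
time: 20.5
position: [0.5567, -0.0793, 0.1513]
tool_rot: [0.633, 0.774, 0.0, 0.0]
ft_force: [-0.1, -0.6, -1.2]
grip_width: 0.0238
grip_force: 24.8
```

Call:
move_arm(motion="-1 0 0 0.004 0; -1 0 0 0.004 0; -1 0 0 0.004 0")

```text
time: 20.75
position: [0.5573, -0.0794, 0.1508]
tool_rot: [0.633, 0.774, 0.0, 0.001]
ft_force: [1.0, -0.0, 0.4]
grip_width: 0.0236
grip_force: 24.8
```

Call:
move_arm(motion="-1 0 0 0.004 0; -1 0 0 0.004 0; -1 0 0 0.004 0")

```text
time: 21.0
position: [0.5578, -0.0796, 0.1502]
tool_rot: [0.633, 0.774, 0.001, 0.001]
ft_force: [3.5, 1.2, 2.8]
grip_width: 0.024
grip_force: 24.8
```

Call:
move_arm(motion="-1 0 0 0.004 0; -1 0 0 0.004 0; -1 0 0 0.004 0")

```text
time: 21.25
position: [0.5584, -0.0797, 0.1497]
tool_rot: [0.633, 0.774, 0.001, 0.002]
ft_force: [4.0, 0.3, 5.1]
grip_width: 0.0241
grip_force: 24.9
```

Call:
move_arm(motion="-1 0 0 -0.006 0; -1 0 0 -0.007 0; -1 0 0 -0.007 0; 0.2 0 0 -0.007 0; 0.2 0 0 -0.007 0; 0.2 0 0 -0.007 0; 0.2 0 0 -0.007 0; 0.2 0 0 -0.007 0; 0.2 0 0 -0.007 0; 0.2 0 0 -0.007 0; 0.2 0 0 -0.007 0; 0.2 0 0 -0.007 0")

```text
time: 22.25
position: [0.5564, -0.0793, 0.1501]
tool_rot: [0.633, 0.774, -0.0, -0.0]
ft_force: [-0.7, 0.3, -0.1]
grip_width: 0.0521
grip_force: 0.0
```

Call:
move_arm(motion="0.2 0 0 -0.03 0; 0.2 0 0 -0.08 0; 0.2 0 0 -0.16 0; 0.2 0 0 -0.28 0; 0.2 0 0 -0.42 0; 0.2 0 0 -0.55 0; 0.2 0 0 -0.6 0; 0.2 0 0 -0.6 0; 0.2 0 0 -0.6 0")

```text
time: 23.0
position: [0.5563, -0.0792, 0.2704]
tool_rot: [0.633, 0.774, 0.0, 0.0]
ft_force: [0.4, -0.0, 0.1]
grip_width: 0.0521
grip_force: 0.0
```

```bash
python3 - <<'E'
from h import *
p,d=shot('scene','scene7'); P=cloud('scene',d); Z=P[...,2]; rel=P[...,:2]-O; x=rel@ax; y=rel@ay
for zl,zh,y0,y1,t in((.055,.2,.05,.1,'roll'),(.15,.17,-.05,.03,'post'),(.06,.07,-.05,.05,'shoe')):
    m=(Z>zl)&(Z<zh)&(abs(x-.048)<.08)&(y>y0)&(y<y1)
    print(t,m.sum(),'x',np.percentile(x[m],[1,50,99]).round(4),'y',np.percentile(y[m],[1,50,99]).round(4),'z',np.percentile(Z[m],[1,50,99]).round(4))
cv2.imwrite('pics/c7.png',cv2.resize(p[140:290,220:400,::-1],None,fx=4,fy=4,interpolation=3)); o=robot.get_obs(); print(o['time'],o['ft_force'],o['position'])
E
```

```text
roll 933 x [-0.0012  0.0436  0.0934] y [0.0582 0.0792 0.0896] z [0.0608 0.1205 0.1564]
post 77 x [0.0349 0.0447 0.0583] y [-0.0057  0.0104  0.0173] z [0.1506 0.1601 0.1643]
shoe 87 x [0.015  0.0551 0.0924] y [-0.0231  0.0098  0.0271] z [0.0607 0.0663 0.0697]
23.05 [ 0.04306175  1.47014424 -0.10247173] [ 0.5556057  -0.07897184  0.26921359]
```

View pics/c7.png

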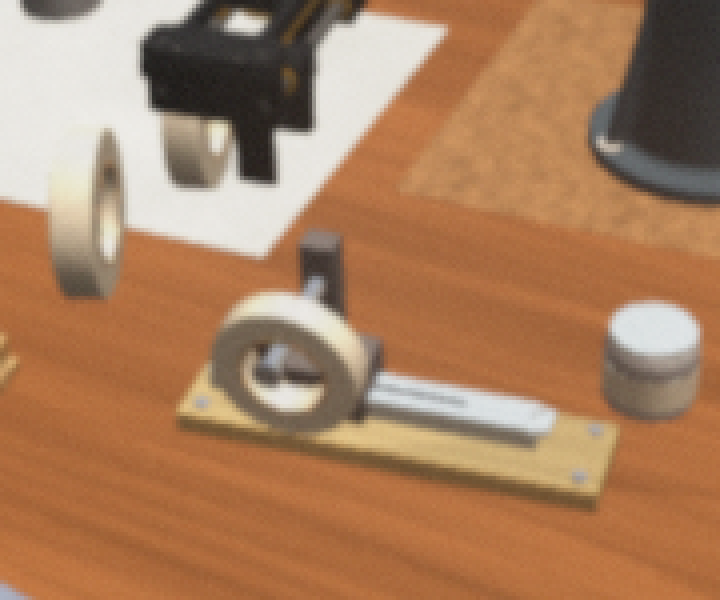

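The roll hangs on the bar (bar end at crop 270,355, roll centre at 288,362) and the holder is still home. I wait for it to settle, then hand in.

Call:
move_arm(motion="0.2 0 0 0 0; 0.2 0 0 0 0; 0.2 0 0 0 0; 0.2 0 0 0 0; 0.2 0 0 0 0; 0.2 0 0 0 0; 0.2 0 0 0 0; 0.2 0 0 0 0; 0.2 0 0 0 0; 0.2 0 0 0 0; 0.2 0 0 0 0; 0.2 0 0 0 0")

```text
time: 24.05
position: [0.5565, -0.0792, 0.2702]
tool_rot: [0.633, 0.774, 0.0, 0.0]
ft_force: [-0.5, 0.1, -0.2]
grip_width: 0.0519
grip_force: 0.0
```

Call:
move_arm(motion="0.2 0 0 0 0; 0.2 0 0 0 0; 0.2 0 0 0 0; 0.2 0 0 0 0; 0.2 0 0 0 0; 0.2 0 0 0 0; 0.2 0 0 0 0; 0.2 0 0 0 0; 0.2 0 0 0 0; 0.2 0 0 0 0; 0.2 0 0 0 0; 0.2 0 0 0 0")

```text
time: 25.05
position: [0.5565, -0.0793, 0.2702]
tool_rot: [0.633, 0.774, -0.0, -0.0]
ft_force: [0.4, -0.3, -0.5]
grip_width: 0.0522
grip_force: 0.0
```

```bash
python3 - <<'E'
from h import *
a=np.load('scene7.npz')['d']
def roll(d):
    P=cloud('scene',d); Z=P[...,2]; rel=P[...,:2]-O; x=rel@ax; y=rel@ay
    m=(Z>.07)&(Z<.2)&(abs(x-.048)<.08)&(y>.05)&(y<.1); return x[m].mean(),y[m].mean(),Z[m].mean()
print(roll(a)); 
for i in range(3): print(roll(robot.camera('scene')[1]))
E
```

```text
(np.float64(0.043800067238429025), np.float64(0.07702077677386832), np.float64(0.11836046242212078))
(np.float64(0.04393580863312923), np.float64(0.07707348876956657), np.float64(0.11807282368155032))
(np.float64(0.043878941345220634), np.float64(0.07712911383646336), np.float64(0.1181872971681512))
(np.float64(0.043770530704717904), np.float64(0.0770514240575306), np.float64(0.1182537817420948))
```

The roll is still.

```bash
python3 -c "
from rig import robot
print(robot.hand_in())"
```

```text
the job is handed in; nothing more can be done
None
```

I handed the job in at about 25 s of the 64 s limit: the holder is caught on the rail against the stop, with its arm pointing away from the robot, and the roll hangs still on the arm; the hand-in returned no verdict.

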